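# Tip the labradorite stand to its flash mark

## Robot

A 6-joint arm with a two-finger parallel gripper is mounted at the origin on a cart in front of the work surface, level with it; the furniture and walls round the work are solid. World frame = base frame: x ahead of the robot, y to its left, z up, the work surface at z = 0. Lengths are in mm, angles in rad, forces in N, time in s.
With the tool pointing down it reaches from about 300 to 775 mm from the base axis. Payload 14.6 kg.
Tool frame: the origin (TCP) lies on the centre line of the jaws, within the pads' length; the fingertips stand 8 mm ahead of it and the grasp point (between the pads) lies 11 mm behind it; z points along the fingers, y is the direction in which the jaws open and shut (so a half turn about z gives the same grasp; the last joint's range is limited). The gripper opens to 94 mm and grips with 3 to 60 N. Pads are 16 mm wide; open, the fingers measure 119 mm over their backs; the gripper's body (75 mm by 177 mm) begins 78 mm behind the grasp point.
Start: joints at [1.164, 0.3, 1.521, -0, 1.321, -0.067], TCP at [183.311, 518.542, 193.146] pointing down, gripper open.
Joint ranges: [-3.03, 3.03], [-0.79, 2.21], [0.23, 2.52], [-1.04, 4.18], [0, 3.07], [-2.55, 2.55]. Speed limits (rad/s): [2.22, 2.22, 2.57, 3.14, 3.14, 3.14].

## Interface

Orientations are given as [roll, pitch, yaw] about the fixed x, y, z axes, in that order (R = Rz(yaw) Ry(pitch) Rx(roll)).
In Python, from cell import read_state, cams, manip gives the robot as it stands.
- The arm moves only by the shell command python3 -m handwheel 'ROWS' [OPENING] [FORCE]. ROWS is JSON, a list of rows, each a list of 4 numbers: the shift along the tool's x, y, z in m, then the turn about the tool's z in degrees. In form: [[dx, dy, dz, turn], ...]. A call has 1 to 5 rows; each row is the pose to reach, as a shift and turn from the pose measured when the call began, along the tool's axes at that moment; what a row does not reach only later rows make up. A row lasts 1/8 s, in which the tool goes at most 62.5 mm and 10.7 degrees, less where a joint would pass 70% of its speed; a pose out of reach is approached as far as the arm can. A call with a gripper value outside its range is refused whole. OPENING is the closure, from 0 (fully open) to 1 (shut), set as the call begins (- or left out, the last holds). The fingers move at their own pace and stop on an object; FORCE is the grip in N (left out, the last holds). Time passes only in rows, so rows that repeat a pose let the fingers close. It gives the time, the measured TCP pose, the force and the opening at its end, in the units of the state.
- read_state(): the state, without advancing time (a new reading comes with each control period).
- cams.camera(name): name is "side" or "top"; returns the picture (420x560x3 uint8, red, green, blue); there is no depth.
- cams.get_calibration(name): a dict with "vertical_fov" (degrees; the focal length in pixels is half the picture's height over the tangent of half this angle, whatever the lens; pixels are square), "cx", "cy" (the principal point, pixels), "dist_coeffs" ([k1, k2, p1, p2, k3] as OpenCV has them; the pictures are not rectified), "R" (3x3) and "t" (3): a world point X has camera coordinates R X + t. Camera axes: x right, y down, z forward; pixel columns grow to the right and rows downward; lengths in mm; the calibration is good to about 2 mm. A picture is of the moment at which its call begins. get_calibration takes no time and is no camera call.
- manip.sign_off(): hands the job in, once; it reports no verdict.
The state is a dict: "clock": time; "joints": joint angles; "qd": joint speeds; "effort": joint torques, N m; "eef_pos": TCP position; "eef_rot": TCP orientation; "wrist_force": force on the tool from outside, world axes, zero at the start; "moment": the same for the moment, N m; "finger_gap": finger opening in mm.
Only numpy, scipy, OpenCV 4.12 (cv2) and the standard library are available. Lean on these libraries where they do the work, as an engineer would, in place of code of your own. Each camera call takes 0.05 s, during which the arm holds its last target. There are 200 camera calls.

## Task

Show the flash of the labradorite: with the fingertips, press the brass thumb pad of the tilting display stand down until the yellow pointer is level with the red mark on its white scale, without pressing well past it, and keep it there for about two seconds. Then let the plate spring back to level and take the hand away. Do not touch the stone, the pointer or the red mark, do not lift or shove the stand, and leave the two gem jars and the pink stone alone.

Things in the scene. Friction and masses are not known exactly. Their poses are not given: they have to be found in the camera images.
- stand: Loose tilting display stand (about 1 kg with its plate), dark base 240 x 210 mm, 13 mm high on rubber feet. Origin on the table right under the hinge; +x points to the back of the stand, +y to the scale's side, z up. The base runs from x = -140 to +100 mm. Two aluminium bearing posts, 88 mm high, stand at y = +-94 mm.
- plate (a joint): Tilt of the 118 mm square aluminium plate (6 mm thick, turned 45 degrees so that a corner points to the stand's -x) about a hinge along the stand's y axis, 80 mm above the table. 0 = level, at rest; grows in rad as the pad corner goes down; stop at 0.38. A spring pushes it back to 0: at the pad about 1.7 N starts the motion and about 7.5 N holds 0.28 rad.
- pad_top (a point): Top centre of the domed brass thumb pad, 26 mm across and 11 mm high, on the front corner of the plate. At rest 94 mm above the table and 66 mm from the hinge towards the stand's -x; it goes down as the plate tilts.
- pad: The brass thumb pad itself; origin under its centre, on the plate.
- pointer: The yellow pointer wire; its origin lies on the hinge axis.
- pointer_tip (a point): Tip of the yellow pointer, a 3.6 mm wire fixed to the plate. At rest it lies 118 mm in front of the hinge (stand's -x) and 64 mm to the scale's side, 80 mm above the table; it goes down by 118 mm x sin(tilt), about 1.8 times as far as the pad.
- mark (a point): Point of the red slider's finger on the edge of the upright white scale (26 mm wide, 96 mm high above the table, lines 5 mm apart, at the stand's x = -112, y = +80 mm). The pointer tip is level with the mark when both have the same height.
- stone: Grey-green labradorite palm stone, 48 x 48 x 20 mm, set in prongs in the middle of the plate and tilting with it. Origin under its centre.
- jar_blue_mid (a point): Centre of a loose round black gem jar with a blue stone under its clear top, 33 mm across, 22 mm high.
- jar_green_mid (a point): Centre of a loose round black gem jar with a green stone under its clear top, 33 mm across, 22 mm high.
- pink_stone_mid (a point): Centre of a loose pink palm stone, 46 x 33 x 21 mm.
- marker: The red slider on the scale, a stiff slide that stays where it was set, 15 to 31 mm below the pointer's rest level. Its origin lies over the stand's origin at the height of the mark.

How it is judged (in metres and radians):
On the way:
1. the fingers press the brass pad and the pointer stays level with the red mark (within 4 mm) for a second (z of pointer_tip in the frame of mark between -0.004 and 0.004 m and contact force between the fingers and pad above 0.5 N), for 1 s.
At the end, for the whole second after the job is handed in: The plate is back at rest, level (tilt under 0.03 rad), after the pressed hold at the mark; the stand, both gem jars and the pink stone are within 20 mm of where they stood, the stand upright (value of joint plate below 0.03 rad and velocity of joint plate below 0.05 rad/s and distance of each of stand, jar_blue_mid, jar_green_mid, pink_stone_mid from where it was at the start of the episode below 0.02 m and angle between stand's own z axis and vertical below 0.05 rad); the robot touches nothing.
It fails at once if the pointer is pressed more than 8 mm past the mark (z of pointer_tip in the frame of mark below -0.008 m).
It fails at once if the robot touches the stone, the pointer or the red mark (contact force between any of the fingers, the arm and stone above 0.5 N or contact force between any of the fingers, the arm and pointer above 0.5 N or contact force between any of the fingers, the arm and marker above 0.5 N).
It fails at once if the stand is lifted, tipped or shoved (height (world z) of stand above 0.008 m or angle between stand's own z axis and vertical above 0.1 rad or distance of stand from where it was at the start of the episode above 0.02 m).
It fails at once if a gem jar or the pink stone is lifted or pushed away (distance of any of jar_blue_mid, jar_green_mid, pink_stone_mid from where it was at the start of the episode above 0.02 m).
It also fails if it takes over 35 s, if anything falls off the work surface, if the arm or the gripper's body presses on something with over 40 N, if the wrist force passes 120 N, or if a joint passes its speed limit or range.

## Working session

There is one attempt and no reset: what is moved stays moved. The work goes in short steps, Python scripts to look and compute and a shell command to move; the robot and the scene stay as the last step left them, time stands still between calls to the robot, and variables do not carry over. Pictures are saved under pics/ and viewed, about 8 in all and at most 12, crops included, and the job is handed in when it is done.

```bash
mkdir -p pics; python3 - <<'E'
from cell import read_state, cams, manip
import cv2,numpy as np
s=read_state();print(s)
for n in("side","top"):
    cv2.imwrite(f"pics/{n}0.png",cams.camera(n)[:,:,::-1]);print(n,cams.get_calibration(n))
E
```

```text
{'clock': 0.0, 'joints': array([ 1.16441820e+00,  3.00512754e-01,  1.52158820e+00,  2.32875899e-05,
        1.32070862e+00, -6.66308249e-02]), 'qd': array([ 3.91050432e-05, -4.77848288e-04, -5.36907623e-04,  1.26398061e-03,
       -1.36769227e-03,  1.85328595e-03]), 'effort': array([ 6.75143256e-04, -5.31804836e+01, -3.52735126e+01,  7.08563067e-02,
        2.44116521e-02, -6.48323976e-05]), 'eef_pos': array([183.18720135, 518.29574583, 192.56048573]), 'eef_rot': array([-3.14037994e+00, -1.03530239e-04,  2.80183951e+00]), 'wrist_force': array([-0.24529262,  0.78871436, -0.16100615]), 'moment': array([0.03994991, 0.0146623 , 0.02200711]), 'finger_gap': 94.0698695539908}
side {'vertical_fov': 42.839731071711256, 'cx': 284.96214138120547, 'cy': 203.92997446934035, 'dist_coeffs': array([0.02718749, 0.        , 0.        , 0.        , 0.        ]), 'R': array([[ 0.96136499, -0.27414321, -0.02495715],
       [-0.16321532, -0.49465159, -0.85362788],
       [ 0.2216712 ,  0.82472135, -0.52028509]]), 't': array([-538.96465573,   73.30097461, 1058.01278467])}
top {'vertical_fov': 52.17898256201141, 'cx': 287.86332961793136, 'cy': 210.64077836726165, 'dist_coeffs': array([0.02943974, 0.        , 0.        , 0.        , 0.        ]), 'R': array([[ 0.02745535, -0.99930445,  0.02523528],
       [-0.9850693 , -0.03133909, -0.16928183],
       [ 0.16995494, -0.02021081, -0.98524456]]), 't': array([-180.8548343 ,  543.46072009,  833.17534664])}
```

View pics/top0.png

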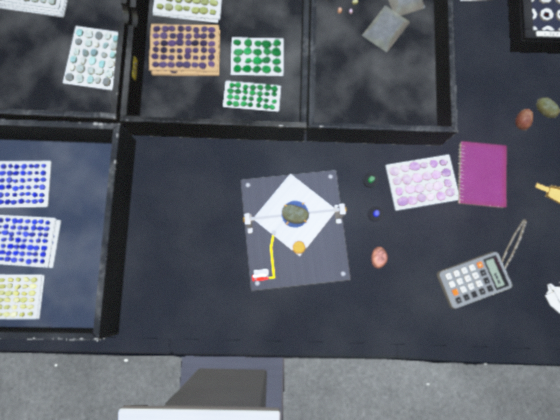

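View pics/side0.png

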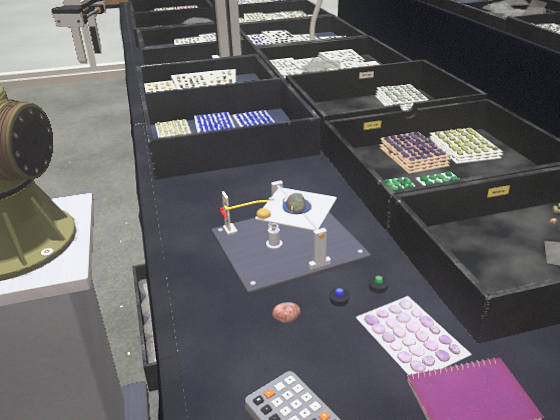

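```bash
cat > h.py <<'E'
import cv2,numpy as np
from cell import cams
def cal(n):
    c=cams.get_calibration(n);f=210/np.tan(np.radians(c["vertical_fov"])/2)
    return np.array([[f,0,c["cx"]],[0,f,c["cy"]],[0,0,1]]),c["dist_coeffs"],c["R"],c["t"]
def ray(n,uv):
    K,d,R,t=cal(n);p=cv2.undistortPoints(np.array([[uv]],float),K,d)[0,0]
    return -R.T@t,R.T@np.array([*p,1])
def onz(n,uv,z):
    o,v=ray(n,uv);return o+v*(z-o[2])/v[2]
def proj(n,X):
    K,d,R,t=cal(n);return cv2.projectPoints(np.array(X,float).reshape(-1,3),cv2.Rodrigues(R)[0],t,K,d)[0][:,0]
def tri(a,b):
    A=[];B=[]
    o1,v1=ray("side",a);o2,v2=ray("top",b)
    s=np.linalg.lstsq(np.c_[v1,-v2],o2-o1,rcond=None)[0]
    p,q=o1+s[0]*v1,o2+s[1]*v2
    return (p+q)/2,np.linalg.norm(p-q)
def crop(im,x,y,w,h,k,name):
    cv2.imwrite(name,cv2.resize(im[y:y+h,x:x+w],None,fx=k,fy=k,interpolation=cv2.INTER_CUBIC))
def masks(im):
    h=cv2.cvtColor(im,cv2.COLOR_BGR2HSV);H,S,V=cv2.split(h)
    return {"red":((H<6)|(H>174))&(S>150)&(V>90),"yellow":(H>24)&(H<34)&(S>150)&(V>100),"brass":(H>12)&(H<24)&(S>130)&(V>90)}
E
python3 - <<'E'
from h import *
for n,b in(("side",(205,170,170,130)),("top",(235,165,125,130))):
    im=cv2.imread(f"pics/{n}0.png");x,y,w,h=b
    crop(im,*b,4,f"pics/{n}c.png")
    for k,m in masks(im[y:y+h,x:x+w]).items():
        c,l,s,ce=cv2.connectedComponentsWithStats(m.astype(np.uint8))
        for i in range(1,c):
            if s[i,4]>4: print(n,k,s[i]+[x,y,0,0,0],ce[i]+[x,y])
E
```

```text
side red [220 207   7  11  34] [222.82352941 212.11764706]
side yellow [249 201   9   3  10] [253.2 201.9]
side yellow [259 200   8   2   9] [262.77777778 200.77777778]
side yellow [232 203  16   5  19] [239.47368421 205.15789474]
side yellow [225 207   6   2   8] [227.625 207.625]
side brass [256 202   5   1   5] [258. 202.]
side brass [291 206   2   3   5] [291.6 207.2]
side brass [257 211  13   7  49] [262.67346939 214.85714286]
top red [257 278  10   3  19] [261.10526316 278.63157895]
top yellow [270 236   5  43  93] [271.88172043 258.76344086]
top brass [294 242  11  11  92] [298.59782609 247.11956522]
```

View pics/topc.png

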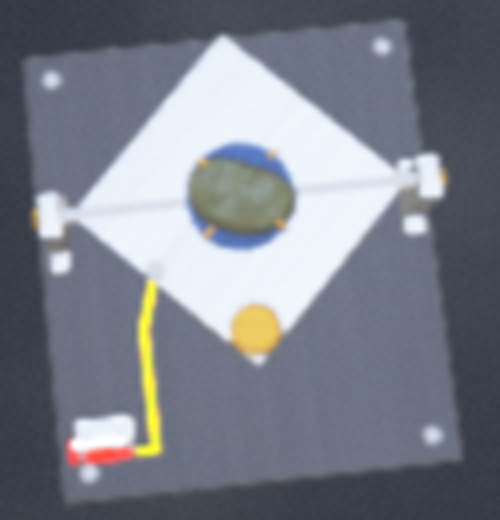

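View pics/sidec.png

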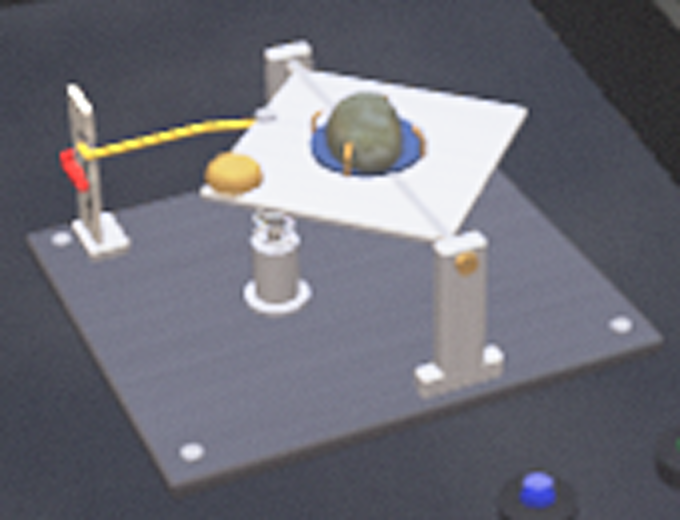

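```bash
python3 - <<'E'
from h import *
T=np.array([235,165]);S=np.array([205,170])
W=np.array([onz("top",T+(np.array(c)-1.5)/4,13)[:2] for c in[(25,58),(405,20),(460,458),(67,503)]])
B=np.array([[100,105],[100,-105],[-140,-105],[-140,105]],float)
wc,bc=W.mean(0),B.mean(0);H=(B-bc).T@(W-wc);a=np.arctan2(H[0,1]-H[1,0],H[0,0]+H[1,1])
R=np.array([[np.cos(a),-np.sin(a)],[np.sin(a),np.cos(a)]]);o=wc-R@bc
print("yaw",np.degrees(a),"o",o,"res",(B@R.T+o-W).round(1).tolist())
def w(x,y,z):return [*(R@[x,y]+o),z]
print("pad pred",w(-66,0,94),"pad top view",onz("top",T+(np.array([257,328])-1.5)/4,91),"tri",tri((262.6,214.5),(298.6,247.1)))
print("mark tri",tri((226.3,216),(267.7,278)), "by plane", w(-118,67,60))
# predictions in side for mark at heights, and pointer tip
for z in(80,68,65,62,59,56,53,50,47):print(z,proj("side",w(-118,64,z)).round(1),proj("side",w(-118,68,z)).round(1),proj("top",w(-118,66,z)).round(1))
im=cv2.imread("pics/side0.png");crop(im,208,186,50,42,14,"pics/sm.png")
for n,uv in(("blue",(339,296)),("pink",(286,312))):print(n,onz("side",uv,12))
E
```

```text
yaw 7.7700264215499635 o [ 536.88561695 -177.93390439] res [[1.2, 1.6], [1.4, -0.8], [-1.4, -2.6], [-1.2, 1.8]]
pad pred [np.float64(471.49158256461055), np.float64(-186.85692330836446), 94] pad top view [ 471.54493445 -186.98293405   91.        ] tri (array([ 469.5203961 , -186.60003426,   82.25845723]), np.float64(3.7368078469335604))
mark tri (array([ 410.28855728, -128.23353598,   54.99160827]), np.float64(0.8021364415189738)) by plane [np.float64(410.91079383862353), np.float64(-127.50232755254007), 60]
80 [[226.2 205.2]] [[225.5 204.2]] [[267.5 277.6]]
68 [[226.7 210.7]] [[226.  209.7]] [[267.7 277.7]]
65 [[226.8 212. ]] [[226.2 211. ]] [[267.7 277.7]]
62 [[227.  213.4]] [[226.3 212.3]] [[267.7 277.8]]
59 [[227.1 214.7]] [[226.4 213.7]] [[267.8 277.8]]
56 [[227.2 216. ]] [[226.6 215. ]] [[267.8 277.8]]
53 [[227.4 217.4]] [[226.7 216.4]] [[267.8 277.8]]
50 [[227.5 218.7]] [[226.8 217.7]] [[267.9 277.9]]
47 [[227.6 220. ]] [[226.9 219. ]] [[267.9 277.9]]
blue [ 550.61019105 -359.0553469    12.        ]
pink [ 457.32126212 -369.3500496    12.        ]
```

View pics/sm.png

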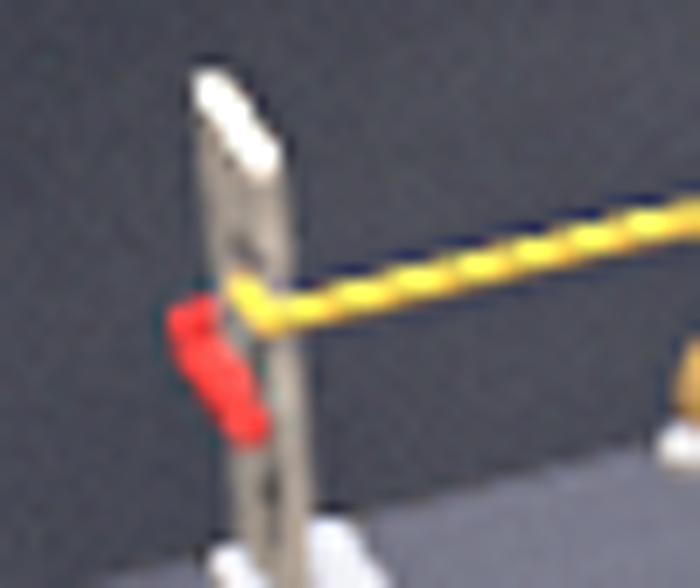

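```bash
python3 -m handwheel '[[-0.02,-0.022,-0.02,0],[-0.06,-0.067,-0.04,0],[-0.1,-0.112,-0.05,0],[-0.14,-0.157,-0.06,0],[-0.18,-0.202,-0.06,0]]' 1 20
python3 -m handwheel '[[-0.04,-0.045,0,-5],[-0.08,-0.09,0,-10],[-0.12,-0.135,0,-15],[-0.16,-0.18,0,-20],[-0.19,-0.214,0,-27]]'
cat >> h.py <<'E'
def go(X,yaw=None):
    from cell import read_state
    from scipy.spatial.transform import Rotation as Ro
    s=read_state();M=Ro.from_euler("xyz",s["eef_rot"]).as_matrix()
    print("t",s["clock"],"pos",s["eef_pos"].round(1),"rot",s["eef_rot"].round(3),"F",s["wrist_force"].round(2),"gap",s["finger_gap"])
    print("shift m",(M.T@(np.array(X)-s["eef_pos"])/1000).round(4))
E
python3 -c "
from h import *
go([470,-187,170])"
```

```text
clock: 0.72
eef_pos: [286.0, 266.3, 253.4]
eef_rot: [-3.142, 0.001, 2.802]
wrist_force: [0.9, 0.1, -0.1]
finger_gap: 47.5
clock: 1.35
eef_pos: [394.2, -1.0, 253.4]
eef_rot: [-3.141, 0.001, -3.007]
wrist_force: [0.0, 0.9, 0.5]
finger_gap: 1.1
t 1.35 pos [394.2  -1.  253.4] rot [-3.141e+00  1.000e-03 -3.007e+00] F [0.04 0.91 0.55] gap 1.0693078161262046
shift m [-0.0502 -0.1944  0.0835]
```

```bash
python3 -m handwheel '[[-0.013,-0.05,0.01,0],[-0.026,-0.1,0.03,0],[-0.039,-0.15,0.05,0],[-0.05,-0.194,0.07,0],[-0.05,-0.194,0.0835,0]]'
python3 - <<'E'
from h import *
cv2.imwrite("pics/side1.png",cams.camera("side")[:,:,::-1])
cv2.imwrite("pics/top1.png",cams.camera("top")[:,:,::-1])
go([470,-187,114])
im=np.vstack([cv2.resize(cv2.imread(f"pics/{n}1.png")[y:y+100,x:x+260],None,fx=3,fy=3,interpolation=2) for n,x,y in(("side",160,140),("top",160,190))])
cv2.imwrite("pics/v1.png",im)
E
```

```text
clock: 1.98
eef_pos: [469.6, -188.5, 168.2]
eef_rot: [3.141, -0.001, -3.01]
wrist_force: [-0.4, -0.2, 0.5]
finger_gap: 0.5
t 2.075 pos [ 468.9 -186.2  168.3] rot [ 3.140e+00 -2.000e-03 -3.008e+00] F [-0.85  0.34  0.6 ] gap 0.22845851860118357
shift m [-0.0011 -0.0011  0.0543]
```

View pics/v1.png

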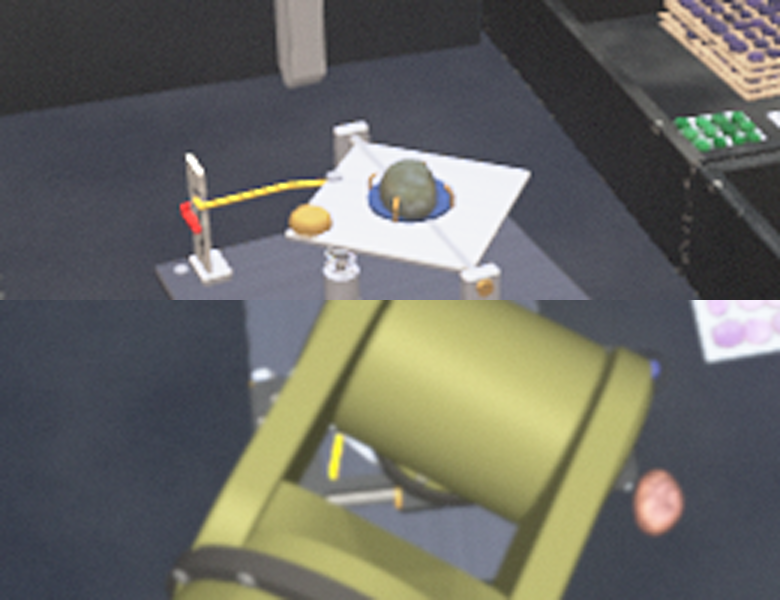

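```bash
python3 -m handwheel '[[-0.001,0,0.02,0],[-0.001,0,0.04,0],[-0.001,0,0.055,0],[-0.001,0,0.06,0],[-0.001,0,0.06,0]]'
python3 - <<'E'
from h import *
im=cams.camera("side")[:,:,::-1].copy();cv2.imwrite("pics/side2.png",im)
go([470,-187,102]);print(proj("side",[[469.5,-187,160],[470,-187,100],[470,-187,94]]))
crop(im,200,170,110,80,7,"pics/v2.png")
E
```

```text
clock: 2.7
eef_pos: [469.9, -185.8, 108.7]
eef_rot: [3.14, -0.002, -3.008]
wrist_force: [0.1, -0.1, 1.0]
finger_gap: 0.2
t 2.75 pos [ 470.  -185.9  109. ] rot [ 3.140e+00 -2.000e-03 -3.008e+00] F [ 0.83 -0.7   1.18] gap 0.4584490914739411
shift m [ 0.0001 -0.0011  0.007 ]
[[261.60886082 176.47889795]
 [263.4837214  206.01701495]
 [263.63718881 208.86910251]]
```

View pics/v2.png

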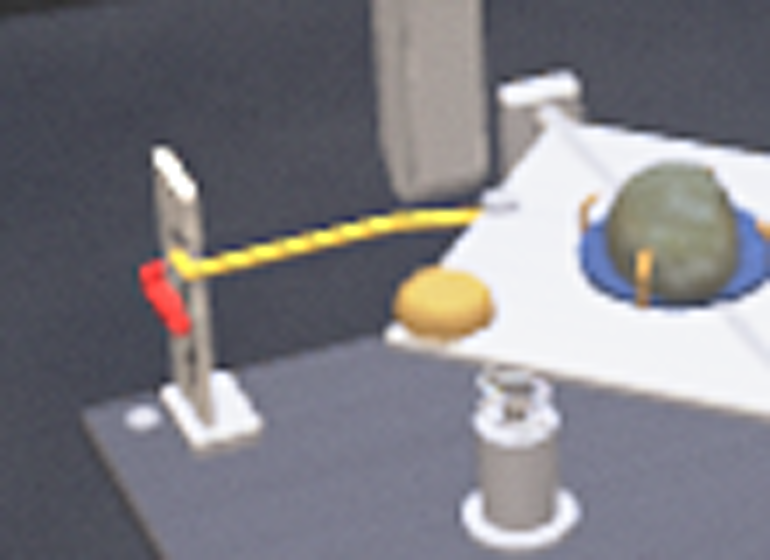

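```bash
python3 - <<'E'
from h import *
im=cams.camera("top")[:,:,::-1].copy();cv2.imwrite("pics/top2.png",im)
cv2.imwrite("pics/v3.png",np.hstack([cv2.resize(i[220:300,245:345],None,fx=4,fy=4,interpolation=2) for i in(cv2.imread("pics/top1.png"),im)]))
for z in(100,160,124,184):print(z,proj("top",[470,-187,z]),proj("top",[470,-147,z]))
E
```

```text
100 [[299.10367285 247.02606011]] [[278.14056224 246.40382873]]
160 [[300.8340779  244.11945502]] [[278.23941856 243.44548356]]
124 [[299.76494647 245.91527823]] [[278.178342   245.27332695]]
184 [[301.60410629 242.82608387]] [[278.28340443 242.12894587]]
```

View pics/v3.png

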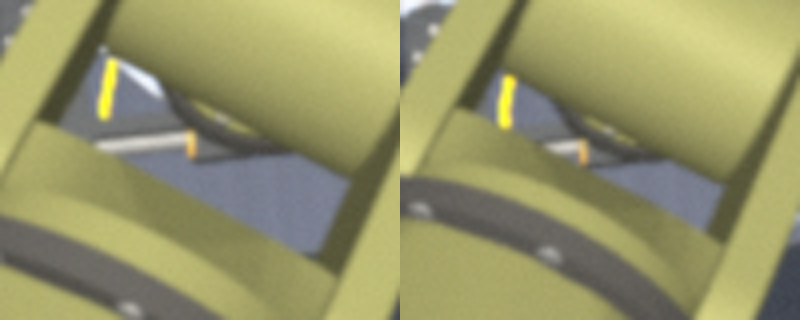

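```bash
python3 - <<'E'
from h import *
im=cv2.imread("pics/side0.png")
c=np.array([183.2,518.3]);yw=2.802;ex=np.array([np.cos(yw),np.sin(yw)]);ey=np.array([np.sin(yw),-np.cos(yw)])
for s in(-1,1):
  for z in(184.6,):
    print(s,[proj("side",[*(c+s*b*ey+a*ex),z]).round(1).tolist() for b in(47,59.5) for a in(-8,8)])
crop(im,40,0,80,80,7,"pics/v4.png")
E
```

```text
-1 [[[89.6, 69.9]], [[83.5, 69.9]], [[87.8, 71.4]], [[81.7, 71.4]]]
1 [[[102.4, 59.3]], [[96.6, 59.3]], [[104.0, 58.0]], [[98.3, 58.0]]]
```

View pics/v4.png

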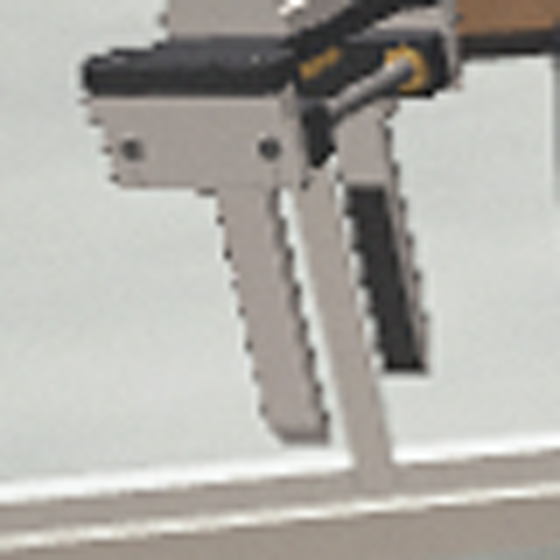

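```bash
python3 - <<'E'
from h import *
c=np.array([470,-186]);a=np.radians(7.7);ex=np.array([np.cos(a),np.sin(a)]);ey=np.array([-np.sin(a),np.cos(a)])
for dy,dz in((0,0),(40,0),(0,20),(0,10)):
  print(dy,dz,[proj("side",[*(c+ey*s+ex*t+[0,dy]),101+dz]).round(1).tolist() for s,t in((-12.5,-8),(-12.5,8),(12.5,8),(12.5,-8))])
im=cv2.imread("pics/side2.png")
# finger edges per row
for r in (175,185,192,195,197,199):print(r,im[r,248:278].mean(1).astype(int).tolist())
E
```

```text
0 0 [[[261.7, 209.6]], [[270.1, 207.5]], [[264.9, 201.0]], [[256.6, 203.0]]]
40 0 [[[256.5, 198.6]], [[264.6, 196.6]], [[259.7, 190.5]], [[251.7, 192.4]]]
0 20 [[[261.2, 199.9]], [[269.7, 197.8]], [[264.4, 191.4]], [[256.0, 193.4]]]
0 10 [[[261.4, 204.8]], [[269.9, 202.7]], [[264.6, 196.2]], [[256.3, 198.2]]]
175 [79, 80, 78, 78, 75, 105, 139, 149, 149, 135, 146, 160, 159, 159, 161, 159, 160, 162, 160, 162, 132, 87, 84, 85, 83, 85, 82, 84, 84, 87]
185 [77, 81, 82, 83, 80, 89, 124, 148, 151, 145, 152, 161, 159, 160, 157, 158, 163, 158, 160, 161, 152, 114, 77, 109, 159, 174, 161, 147, 161, 200]
192 [82, 86, 84, 82, 84, 86, 96, 131, 152, 150, 142, 151, 160, 161, 159, 160, 160, 161, 158, 160, 172, 139, 82, 107, 140, 151, 170, 231, 245, 244]
195 [80, 83, 82, 86, 82, 84, 80, 94, 142, 156, 138, 151, 162, 162, 155, 153, 151, 146, 141, 139, 123, 94, 79, 96, 180, 241, 245, 243, 243, 243]
197 [84, 83, 80, 82, 83, 82, 82, 81, 110, 141, 145, 138, 134, 122, 113, 112, 106, 103, 95, 84, 90, 167, 206, 221, 236, 241, 243, 243, 243, 243]
199 [83, 80, 84, 83, 82, 80, 78, 78, 77, 86, 86, 78, 74, 71, 75, 71, 72, 85, 99, 97, 126, 180, 199, 206, 195, 191, 231, 243, 242, 243]
```

```bash
for i in 1 2 3; do python3 -m handwheel '[[0,0,0.001,0],[0,0,0.002,0],[0,0,0.003,0],[0,0,0.003,0]]'; done
python3 - <<'E'
from h import *
im=cams.camera("side")[:,:,::-1].copy();cv2.imwrite("pics/side3.png",im)
go([470,-187,102])
g=im.mean(2)
for r in range(196,212,2):print(r,g[r,250:280].astype(int).tolist())
E
```

```text
clock: 3.3
eef_pos: [470.0, -186.0, 106.0]
eef_rot: [3.14, -0.001, -3.008]
wrist_force: [0.5, 0.2, 1.1]
finger_gap: 0.6
clock: 3.8
eef_pos: [469.9, -186.0, 102.9]
eef_rot: [3.14, -0.002, -3.008]
wrist_force: [-1.0, -0.1, -0.1]
finger_gap: 0.5
clock: 4.3
eef_pos: [469.9, -186.0, 99.8]
eef_rot: [3.14, -0.002, -3.008]
wrist_force: [-1.3, -1.0, 0.9]
finger_gap: 0.7
t 4.35 pos [ 469.9 -186.    99.8] rot [ 3.140e+00 -2.000e-03 -3.008e+00] F [-0.58  1.01  0.3 ] gap 0.5376304856435903
shift m [ 0.0001 -0.001  -0.0022]
196 [85, 84, 86, 84, 90, 128, 153, 151, 143, 157, 162, 161, 161, 159, 161, 159, 161, 160, 161, 124, 89, 154, 231, 246, 244, 243, 243, 243, 243, 243]
198 [79, 84, 79, 82, 77, 100, 140, 151, 146, 161, 169, 162, 160, 162, 161, 159, 161, 161, 156, 194, 229, 233, 231, 228, 239, 243, 243, 243, 243, 243]
200 [77, 77, 73, 73, 72, 90, 133, 152, 147, 154, 157, 153, 149, 143, 142, 137, 130, 140, 197, 220, 213, 216, 221, 228, 239, 242, 241, 242, 241, 242]
202 [206, 198, 187, 196, 201, 188, 156, 133, 135, 125, 113, 111, 107, 105, 103, 92, 119, 222, 245, 244, 243, 243, 243, 243, 243, 243, 243, 243, 243, 243]
204 [103, 87, 82, 76, 76, 76, 76, 78, 81, 79, 81, 80, 79, 77, 83, 197, 247, 246, 243, 243, 243, 243, 243, 242, 242, 243, 243, 243, 242, 243]
206 [84, 82, 81, 83, 80, 81, 82, 83, 85, 82, 81, 78, 75, 142, 230, 246, 244, 243, 243, 243, 243, 243, 243, 243, 243, 243, 243, 243, 243, 243]
208 [82, 80, 83, 85, 81, 81, 82, 81, 74, 103, 135, 156, 177, 212, 225, 227, 234, 240, 244, 243, 243, 243, 243, 242, 242, 243, 243, 243, 243, 243]
210 [83, 83, 82, 84, 83, 76, 80, 117, 164, 191, 197, 195, 194, 195, 193, 191, 194, 190, 201, 229, 244, 245, 243, 243, 243, 243, 243, 243, 243, 243]
```

```bash
for i in 1 2 3; do python3 -m handwheel '[[0,0,0.001,0],[0,0,0.002,0],[0,0,0.003,0],[0,0,0.003,0]]'; done
python3 - <<'E'
from h import *
im=cams.camera("side")[:,:,::-1].copy();cv2.imwrite("pics/side4.png",im)
go([470,-187,102])
g=im.mean(2)
for r in range(200,214,2):print(r,g[r,250:280].astype(int).tolist())
crop(im,208,180,80,60,9,"pics/v5.png")
E
```

```text
clock: 4.85
eef_pos: [469.9, -185.9, 96.7]
eef_rot: [3.14, -0.002, -3.008]
wrist_force: [-0.4, -0.7, 0.8]
finger_gap: 1.0
clock: 5.35
eef_pos: [469.9, -185.9, 93.6]
eef_rot: [3.14, -0.002, -3.008]
wrist_force: [-0.7, -0.5, -0.5]
finger_gap: 0.7
clock: 5.85
eef_pos: [469.8, -185.9, 90.6]
eef_rot: [3.14, -0.002, -3.008]
wrist_force: [-0.0, 0.1, 0.4]
finger_gap: 0.3
t 5.9 pos [ 469.8 -185.9   90.6] rot [ 3.140e+00 -2.000e-03 -3.008e+00] F [0.48 0.13 0.06] gap 0.4214811331990989
shift m [ 0.     -0.0011 -0.0114]
200 [80, 77, 75, 71, 75, 117, 148, 152, 148, 157, 163, 160, 159, 160, 162, 160, 163, 160, 159, 161, 195, 218, 222, 229, 239, 242, 241, 242, 242, 241]
202 [206, 198, 188, 197, 200, 183, 150, 148, 148, 154, 162, 161, 162, 162, 160, 159, 161, 160, 158, 189, 239, 245, 243, 243, 243, 243, 243, 243, 243, 243]
204 [100, 85, 85, 76, 77, 76, 119, 152, 149, 152, 162, 163, 160, 154, 150, 142, 137, 125, 157, 228, 243, 243, 243, 243, 243, 243, 243, 243, 243, 243]
206 [80, 82, 81, 81, 81, 81, 88, 120, 142, 140, 132, 120, 108, 156, 217, 237, 240, 242, 244, 244, 243, 243, 243, 243, 243, 243, 243, 243, 243, 243]
208 [85, 85, 82, 83, 82, 82, 81, 83, 87, 102, 132, 154, 178, 210, 225, 228, 235, 241, 244, 244, 243, 243, 242, 243, 243, 243, 243, 243, 243, 243]
210 [82, 85, 81, 82, 82, 82, 77, 112, 162, 190, 197, 195, 194, 194, 193, 193, 192, 192, 203, 230, 243, 245, 244, 244, 243, 244, 243, 243, 243, 243]
212 [82, 81, 83, 81, 80, 76, 108, 167, 189, 193, 193, 196, 195, 195, 193, 194, 192, 193, 186, 166, 223, 244, 244, 243, 243, 243, 243, 243, 243, 243]
```

View pics/v5.png

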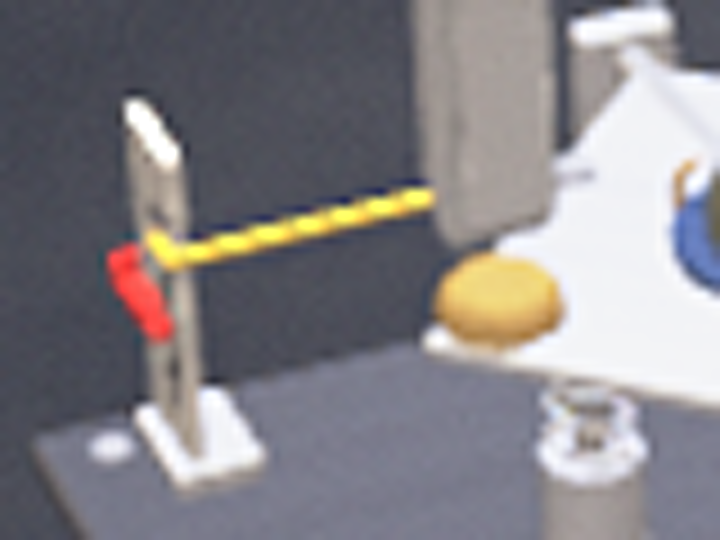

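```bash
for i in 1 2; do python3 -m handwheel '[[0,0,0.001,0],[0,0,0.002,0],[0,0,0.003,0],[0,0,0.003,0]]'; done
python3 - <<'E'
from h import *
go([470,-187,102])
im=cams.camera("side")[:,:,::-1].copy();cv2.imwrite("pics/side5.png",im)
for n in(0,4,5):
    m=masks(cv2.imread(f"pics/side{n}.png")[200:230,250:280])["brass"];ys,xs=np.nonzero(m);print(n,m.sum(),ys.min()+200,ys.max()+200,xs.min()+250,xs.max()+250)
g=im.mean(2)
for r in range(204,214,2):print(r,g[r,250:280].astype(int).tolist())
E
```

```text
clock: 6.4
eef_pos: [469.8, -185.9, 87.5]
eef_rot: [3.14, -0.002, -3.008]
wrist_force: [-0.1, -0.2, -0.1]
finger_gap: 0.4
clock: 6.9
eef_pos: [469.7, -185.9, 84.4]
eef_rot: [3.14, -0.002, -3.008]
wrist_force: [-0.8, -0.4, -0.9]
finger_gap: 0.4
t 6.9 pos [ 469.7 -185.9   84.4] rot [ 3.140e+00 -2.000e-03 -3.008e+00] F [-0.82 -0.39 -0.92] gap 0.4418616675616913
shift m [-0.0001 -0.0011 -0.0176]
0 58 202 217 252 269
4 47 203 217 252 269
5 46 203 217 252 269
204 [102, 89, 80, 75, 73, 106, 138, 153, 149, 152, 160, 161, 163, 162, 162, 159, 160, 159, 158, 194, 239, 244, 243, 243, 243, 243, 243, 243, 243, 243]
206 [80, 81, 82, 79, 81, 81, 125, 154, 149, 149, 159, 162, 162, 162, 162, 162, 158, 152, 144, 203, 242, 244, 243, 243, 243, 243, 243, 243, 243, 243]
208 [81, 80, 84, 80, 80, 81, 97, 142, 155, 143, 143, 145, 138, 132, 127, 137, 145, 194, 236, 244, 244, 243, 243, 243, 243, 243, 243, 243, 243, 243]
210 [81, 83, 83, 81, 82, 81, 75, 119, 145, 169, 182, 185, 186, 193, 196, 196, 196, 191, 203, 231, 244, 245, 244, 244, 244, 243, 244, 243, 243, 243]
212 [83, 82, 83, 84, 81, 75, 109, 168, 191, 193, 194, 196, 196, 195, 194, 193, 193, 193, 189, 165, 225, 245, 244, 243, 243, 243, 243, 244, 244, 244]
```

```bash
python3 -m handwheel '[[0,0,0.001,0],[0,0,0.002,0],[0,0,0.003,0],[0,0,0.003,0]]'
python3 - <<'E'
from h import *
go([470,-187,102])
im=cams.camera("side")[:,:,::-1].copy();cv2.imwrite("pics/side6.png",im)
a=cv2.imread("pics/side4.png")
for r in range(208,216,1):print(r,"sat before",(a[r,255:272].max(1)-a[r,255:272].min(1)).tolist(),"now",(im[r,255:272].max(1)-im[r,255:272].min(1)).tolist())
E
```

```text
clock: 7.45
eef_pos: [469.8, -185.9, 81.5]
eef_rot: [3.14, -0.002, -3.008]
wrist_force: [-0.2, 0.4, 2.3]
finger_gap: 0.2
t 7.45 pos [ 469.8 -185.9   81.5] rot [ 3.140e+00 -2.000e-03 -3.008e+00] F [-0.22  0.36  2.29] gap 0.22968074341443365
shift m [-0.     -0.0011 -0.0205]
208 sat before [14, 13, 15, 16, 18, 61, 94, 102, 61, 39, 25, 11, 4, 8, 7, 5, 5] now [12, 4, 9, 13, 10, 12, 13, 13, 9, 10, 9, 8, 7, 6, 11, 7, 4]
209 sat before [13, 18, 22, 16, 92, 114, 116, 116, 118, 118, 120, 112, 68, 12, 7, 5, 4] now [14, 11, 5, 13, 10, 10, 10, 8, 7, 5, 4, 14, 38, 43, 7, 6, 5]
210 sat before [15, 21, 42, 103, 119, 114, 112, 112, 112, 113, 113, 116, 121, 94, 17, 8, 5] now [14, 14, 17, 18, 5, 6, 4, 15, 36, 61, 90, 101, 108, 92, 17, 9, 5]
211 sat before [17, 5, 102, 124, 118, 115, 112, 112, 111, 111, 115, 114, 114, 122, 101, 8, 6] now [16, 5, 86, 72, 35, 64, 91, 99, 105, 110, 113, 115, 117, 123, 101, 7, 6]
212 sat before [20, 36, 116, 123, 118, 115, 111, 112, 111, 114, 112, 116, 116, 123, 127, 9, 9] now [19, 37, 119, 115, 106, 113, 116, 115, 117, 113, 114, 115, 114, 120, 129, 9, 9]
213 sat before [20, 59, 114, 118, 119, 118, 116, 115, 115, 115, 113, 115, 118, 119, 121, 39, 9] now [20, 57, 114, 122, 121, 120, 116, 116, 115, 112, 115, 117, 118, 120, 120, 42, 9]
214 sat before [19, 56, 107, 118, 117, 119, 117, 120, 119, 118, 118, 119, 115, 115, 109, 50, 10] now [19, 60, 109, 117, 118, 117, 118, 119, 118, 118, 116, 118, 117, 114, 110, 51, 9]
215 sat before [15, 36, 89, 104, 108, 113, 112, 114, 117, 116, 113, 114, 107, 102, 96, 21, 11] now [19, 38, 91, 105, 110, 114, 114, 116, 117, 119, 115, 114, 110, 101, 98, 24, 9]
```

```bash
python3 -m handwheel '[[0,0,0.001,0],[0,0,0.002,0],[0,0,0.003,0],[0,0,0.003,0]]';python3 -m handwheel '[[0,0,0.001,0],[0,0,0.002,0],[0,0,0.003,0],[0,0,0.003,0]]'
python3 - <<'E'
from h import *
go([470,-187,102])
im=cams.camera("side")[:,:,::-1].copy();cv2.imwrite("pics/side7.png",im)
for n in(0,4,6,7):
    i=cv2.imread(f"pics/side{n}.png")
    mm=masks(i)
    for k,(x0,x1) in(("yellow",(222,250)),("red",(215,232)),("brass",(255,272))):
        m=mm[k][195:235,x0:x1];ys,xs=np.nonzero(m);print(n,k,m.sum(),xs.mean()+x0,ys.mean()+195,end=' | ')
    print()
E
```

```text
clock: 8.0
eef_pos: [469.7, -185.9, 78.5]
eef_rot: [3.14, -0.002, -3.008]
wrist_force: [-3.3, -0.0, 3.2]
finger_gap: 0.5
clock: 8.5
eef_pos: [469.7, -185.9, 75.4]
eef_rot: [3.14, -0.002, -3.008]
wrist_force: [-3.9, -0.6, 3.5]
finger_gap: 0.4
t 8.5 pos [ 469.7 -185.9   75.4] rot [ 3.140e+00 -2.000e-03 -3.008e+00] F [-3.85 -0.58  3.53] gap 0.42369217576150464
shift m [-0.0001 -0.0011 -0.0266]
0 yellow 28 236.42857142857142 205.78571428571428 | 0 red 34 222.8235294117647 212.11764705882354 | 0 brass 56 262.375 213.51785714285714 | 
4 yellow 27 235.88888888888889 205.92592592592592 | 4 red 34 222.8235294117647 212.11764705882354 | 4 brass 45 263.22222222222223 215.04444444444445 | 
6 yellow 32 237.125 205.78125 | 6 red 34 222.8235294117647 212.11764705882354 | 6 brass 44 263.0681818181818 215.0909090909091 | 
7 yellow 31 237.48387096774195 209.7741935483871 | 7 red 34 222.8235294117647 212.11764705882354 | 7 brass 45 262.84444444444443 217.9777777777778 |
```

```bash
python3 - <<'E'
from h import *
crop(cv2.imread("pics/side7.png"),208,180,80,60,9,"pics/v6.png")
E
```

```text
(no output)
```

View pics/v6.png

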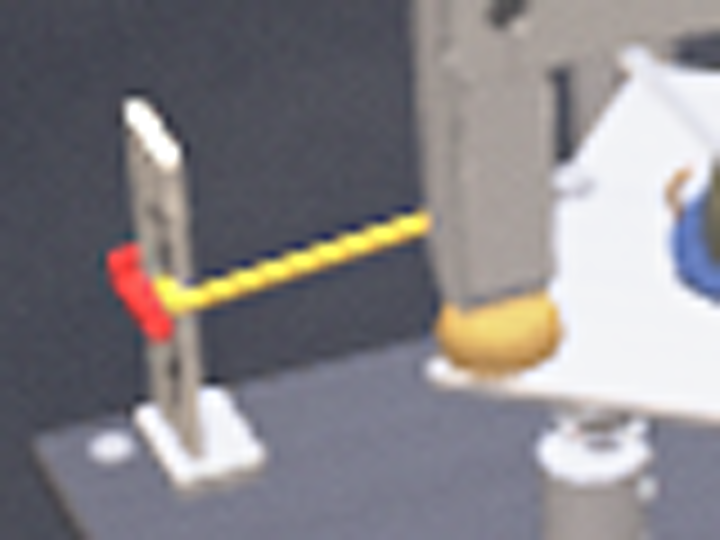

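```bash
cat > look.py <<'E'
from h import *
import sys
n=sys.argv[1]
im=cams.camera("side")[:,:,::-1].copy();cv2.imwrite(f"pics/side{n}.png",im)
go([470,-187,102])
a=cv2.imread("pics/side0.png")
def f(i):
    mm=masks(i);o=[]
    for k,(x0,x1) in(("yellow",(230,250)),("red",(215,225)),("brass",(255,272))):
        ys,xs=np.nonzero(mm[k][195:235,x0:x1]);o+=[xs.mean()+x0,ys.mean()+195]
    # wire centre row by yellowness near column 240-246
    y=(np.minimum(i[:,:,1],i[:,:,2]).astype(float)-i[:,:,0]).clip(20)-20
    return np.round(o+[(y[195:230,c]*np.arange(195,230)).sum()/y[195:230,c].sum() for c in(224,225,226,227,228,229,232,236,240)],2)
print(f(a));print(f(im))
E
python3 -m handwheel '[[0.0005,0,0.001,0],[0.001,0,0.002,0],[0.001,0,0.003,0],[0.001,0,0.003,0]]'; python3 look.py 8
```

```text
clock: 9.05
eef_pos: [469.0, -186.1, 72.6]
eef_rot: [3.14, -0.002, -3.008]
wrist_force: [2.5, 1.4, 5.2]
finger_gap: 0.2
t 9.1 pos [ 469.  -186.1   72.6] rot [ 3.140e+00 -2.000e-03 -3.008e+00] F [2.67 1.32 3.86] gap 0.12447529620040945
shift m [-0.0008 -0.001  -0.0294]
[239.05 205.27 222.19 211.33 262.38 213.52 206.22 206.69 207.43 208.
 207.87 207.64 206.86 205.88 205.03]
[239.31 211.15 222.19 211.33 263.31 219.62    nan 213.36 213.86 214.56
 215.08 214.84 213.76 212.39 210.76]look.py:13: RuntimeWarning: invalid value encountered in scalar divide
  return np.round(o+[(y[195:230,c]*np.arange(195,230)).sum()/y[195:230,c].sum() for c in(224,225,226,227,228,229,232,236,240)],2)
```

```bash
python3 - <<'E'
from h import *
for n in(0,8):
    i=cv2.imread(f"pics/side{n}.png").astype(float);r=(i[:,:,2]-np.maximum(i[:,:,0],i[:,:,1])-25).clip(0)
    y=(np.minimum(i[:,:,1],i[:,:,2])-i[:,:,0]-25).clip(0)
    for nm,q in(("r",r),("y",y)):
        s=q[200:225,217:232];w=s.sum(0);print(n,nm,[(217+c,round((s[:,c]*np.arange(200,225)).sum()/w[c],2),int(w[c])) for c in range(15) if w[c]>30])
print(proj("side",[[410,-127,56],[409,-127,56],[410,-128,56],[410,-127,55]]))
crop(cv2.imread("pics/side8.png"),212,196,32,28,20,"pics/v7.png")
E
```

```text
0 r [(220, np.float64(209.08), 398), (221, np.float64(209.79), 788), (222, np.float64(210.35), 1064), (223, np.float64(211.73), 956), (224, np.float64(213.62), 891), (225, np.float64(214.36), 801), (226, np.float64(215.24), 449), (227, np.float64(213.51), 53), (231, np.float64(207.75), 32)]
0 y [(224, np.float64(206.25), 113), (225, np.float64(206.7), 334), (226, np.float64(207.43), 375), (227, np.float64(208.0), 278), (228, np.float64(207.86), 221), (229, np.float64(207.62), 250), (230, np.float64(207.5), 236), (231, np.float64(207.26), 214)]
8 r [(220, np.float64(209.09), 400), (221, np.float64(209.78), 779), (222, np.float64(210.33), 1065), (223, np.float64(211.67), 963), (224, np.float64(213.72), 885), (225, np.float64(214.53), 768), (226, np.float64(216.08), 282), (227, np.float64(216.25), 32)]
8 y [(226, np.float64(213.86), 308), (227, np.float64(214.56), 407), (228, np.float64(215.08), 302), (229, np.float64(214.83), 256), (230, np.float64(214.53), 254), (231, np.float64(214.32), 231)]
[[226.19835784 215.22005371]
 [225.67787022 215.30871408]
 [226.29534797 215.49040281]
 [226.241595   215.66439032]]
```

View pics/v7.png

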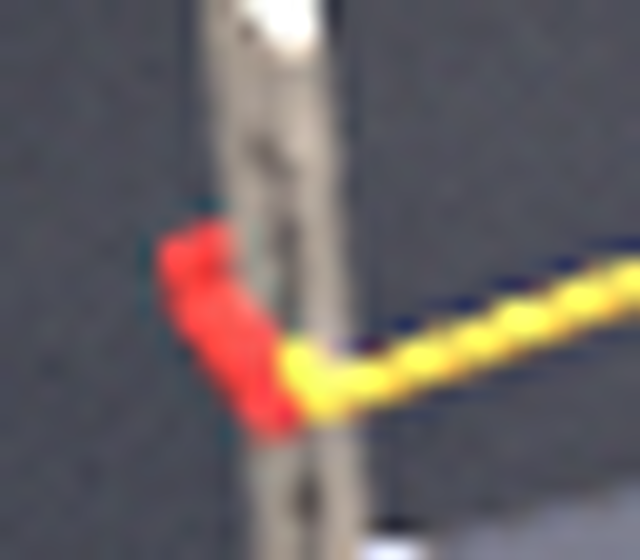

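```bash
python3 -m handwheel '[[0,0,0.001,0],[0,0,0.002,0],[0,0,0.003,0],[0,0,0.0035,0],[0,0,0.0035,0]]'; python3 look.py 9 2>/dev/null; python3 - <<'E'
from h import *
for n in(9,):
    i=cv2.imread(f"pics/side{n}.png").astype(float);r=(i[:,:,2]-np.maximum(i[:,:,0],i[:,:,1])-25).clip(0)
    y=(np.minimum(i[:,:,1],i[:,:,2])-i[:,:,0]-25).clip(0)
    for nm,q in(("r",r),("y",y)):
        s=q[200:225,217:234];w=s.sum(0);print(n,nm,[(217+c,round((s[:,c]*np.arange(200,225)).sum()/w[c],2),int(w[c])) for c in range(17) if w[c]>30])
    print(np.array2string(r[207:222,219:230].astype(int)));print(np.array2string(y[207:222,222:233].astype(int)))
i=cv2.imread("pics/side0.png").astype(float);y=(np.minimum(i[:,:,1],i[:,:,2])-i[:,:,0]-25).clip(0);r=(i[:,:,2]-np.maximum(i[:,:,0],i[:,:,1])-25).clip(0)
print(y[203:212,222:233].astype(int));print(r[207:222,219:230].astype(int))
E
```

```text
clock: 9.72
eef_pos: [468.9, -186.1, 69.1]
eef_rot: [3.14, -0.002, -3.008]
wrist_force: [0.9, 1.4, 6.1]
finger_gap: 0.7
t 9.775 pos [ 468.9 -186.1   69.1] rot [ 3.140e+00 -2.000e-03 -3.008e+00] F [ 1.35 -0.06  4.76] gap 0.17512193434932694
shift m [-0.0009 -0.001  -0.0329]
[239.05 205.27 222.19 211.33 262.38 213.52 206.22 206.69 207.43 208.
 207.87 207.64 206.86 205.88 205.03]
[239.79 213.29 222.19 211.23 263.39 221.17    nan    nan 215.89 216.66
 217.41 217.78 216.73 214.81 213.38]
9 r [(220, np.float64(209.08), 396), (221, np.float64(209.77), 792), (222, np.float64(210.34), 1060), (223, np.float64(211.69), 952), (224, np.float64(213.72), 888), (225, np.float64(214.51), 806), (226, np.float64(215.33), 309)]
9 y [(226, np.float64(215.86), 74), (227, np.float64(216.67), 309), (228, np.float64(217.4), 371), (229, np.float64(217.77), 289), (230, np.float64(217.5), 237), (231, np.float64(217.15), 231), (232, np.float64(216.71), 242), (233, np.float64(216.38), 237)]
[[  0   0  46 111  45   0   0   0   0   0   0]
 [  0 137 152 153  68   0   0   0   0   0   0]
 [  0 137 155 144  60   0   0 
[... 1717 characters left out ...]
   0  41 111  42   6   0   0   0   0   0]
 [  0 138 152 149  67   0   8   0   0   0   0]
 [  0 138 155 147  60   0   0  17  18   9   0]
 [  0  74 153 151 116  23   0   0   0   0   0]
 [  0  48 156 141 131  99  15   0   0   0   0]
 [  0   0 130 152 141 141 102   0   0   0   0]
 [  0   0   1 151 148 138 129  25   0   0   0]
 [  0   0   0  62 153 150 140  50   0   0   0]
 [  0   0   0   0  86 153 150 127   9   0   0]
 [  0   0   0   0  12 137 151 151  23   0   0]
 [  0   0   0   0   0  40  96  79   3   0   0]
 [  0   0   0   0   0   0   5   0   0   0   0]
 [  0   0   0   0   0   0   0   0   0   0   0]
 [  0   0   0   0   0   0   0   0   0   0   0]
 [  0   0   0   0   0   0   0   0   0   0   0]]
```

```bash
Z='[[0,0,0,0],[0,0,0,0],[0,0,0,0],[0,0,0,0],[0,0,0,0]]'; for i in 1 2 3 4; do python3 -m handwheel '[[0,0,0,0],[0,0,0,0],[0,0,0,0],[0,0,0,0],[0,0,0,0]]'|tr '\n' ' ';echo; done; python3 look.py 10 2>/dev/null
```

```text
clock: 10.4 eef_pos: [468.9, -186.1, 69.1] eef_rot: [3.14, -0.002, -3.008] wrist_force: [1.3, 1.0, 5.7] finger_gap: 0.8 
clock: 11.02 eef_pos: [468.9, -186.1, 69.2] eef_rot: [3.14, -0.002, -3.008] wrist_force: [1.0, 1.6, 5.7] finger_gap: 0.4 
clock: 11.65 eef_pos: [468.9, -186.1, 69.2] eef_rot: [3.14, -0.002, -3.008] wrist_force: [0.9, 2.4, 5.5] finger_gap: 0.2 
clock: 12.28 eef_pos: [468.9, -186.1, 69.2] eef_rot: [3.14, -0.002, -3.008] wrist_force: [1.3, 1.5, 5.9] finger_gap: 0.7 
t 12.325 pos [ 468.9 -186.1   69.2] rot [ 3.140e+00 -2.000e-03 -3.008e+00] F [0.2  0.33 5.44] gap 0.4434302503133168
shift m [-0.0009 -0.001  -0.0328]
[239.05 205.27 222.19 211.33 262.38 213.52 206.22 206.69 207.43 208.
 207.87 207.64 206.86 205.88 205.03]
[240.   213.15 222.19 211.33 263.45 221.05    nan    nan 215.85 216.51
 217.19 217.73 216.59 214.79 213.23]
```

```bash
python3 -m handwheel '[[0,0,0.0005,0],[0,0,0.001,0],[0,0,0.001,0],[0,0,0.001,0],[0,0,0.001,0]]'|tail -2; for i in 1 2; do python3 -m handwheel '[[0,0,0,0],[0,0,0,0],[0,0,0,0],[0,0,0,0],[0,0,0,0]]'|tr '\n' ' ';echo; done; python3 look.py 11 2>/dev/null
for i in 1 2 3; do python3 -m handwheel '[[0,0,-0.0015,0],[0,0,-0.003,0],[0,0,-0.0045,0],[0,0,-0.006,0],[0,0,-0.0075,0]]'|tr '\n' ' ';echo; done
python3 -m handwheel '[[0,0,-0.02,0],[0,0,-0.04,0],[0,0,-0.06,0],[0,0,-0.08,0],[0,0,-0.08,0]]'; python3 look.py 12
python3 - <<'E'
from h import *
a,b=[cv2.imread(f"pics/side{n}.png") for n in(0,12)]
d=cv2.absdiff(a,b).max(2)
for n,(x,y,w,h) in {"stand base/scale":(205,200,170,100),"jars/pink":(265,265,130,65),"scale":(215,185,40,50)}.items():
    q=d[y:y+h,x:x+w];print(n,(q>40).sum(),q.max())
E
```

```text
wrist_force: [1.3, 1.6, 6.5]
finger_gap: 0.4
clock: 13.58 eef_pos: [468.9, -186.1, 68.3] eef_rot: [3.14, -0.002, -3.008] wrist_force: [1.0, 0.3, 5.4] finger_gap: 0.3 
clock: 14.2 eef_pos: [468.9, -186.1, 68.4] eef_rot: [3.14, -0.002, -3.008] wrist_force: [1.3, 1.2, 5.6] finger_gap: 0.6 
t 14.25 pos [ 468.9 -186.1   68.4] rot [ 3.140e+00 -2.000e-03 -3.008e+00] F [1.29 0.92 5.52] gap 0.1919774151654036
shift m [-0.0009 -0.001  -0.0336]
[239.05 205.27 222.19 211.33 262.38 213.52 206.22 206.69 207.43 208.
 207.87 207.64 206.86 205.88 205.03]
[238.77 214.2  222.19 211.33 263.26 221.42    nan    nan 216.44 216.95
 217.71 218.26 217.37 215.45 213.75]
clock: 14.88 eef_pos: [468.8, -186.1, 75.9] eef_rot: [3.14, -0.002, -3.008] wrist_force: [1.6, -0.1, 2.8] finger_gap: 0.6 
clock: 15.5 eef_pos: [468.5, -186.1, 83.2] eef_rot: [3.14, -0.003, -3.008] wrist_force: [0.2, -0.3, -1.0] finger_gap: 0.5 
clock: 16.12 eef_pos: [468.5, -186.0, 90.8] eef_rot: [3.14, -0.003, -3.008] wrist_force: [-0.4, 0.3, 0.1] finger_gap: 0.7 
clock: 16.75
eef_pos: [469.3, -186.4, 171.9]
eef_rot: [3.141, -0.001, -3.008]
wrist_force: [1.2, -0.5, -0.2]
finger_gap: 0.4
t 16.8 pos [ 468.9 -186.2  170.8] rot [ 3.140e+00 -2.000e-03 -3.008e+00] F [ 0.5  -0.39 -0.12] gap 0.7460199039902345
shift m [-0.0012 -0.001   0.0688]
[239.05 205.27 222.19 211.33 262.38 213.52 206.22 206.69 207.43 208.
 207.87 207.64 206.86 205.88 205.03]
[239.   205.25 222.19 211.23 262.38 213.73 206.2  206.69 207.44 208.
 207.87 207.63 206.86 205.88 205.03]
stand base/scale 0 12
jars/pink 0 10
scale 0 11
```

Nothing has moved and the plate is level again. I'll raise the hand a little more, let it settle and hand in.

```bash
python3 -m handwheel '[[0,0,-0.03,0],[0,0,-0.05,0],[0,0,-0.05,0],[0,0,-0.05,0],[0,0,-0.05,0]]'; python3 -c "
from cell import manip
print(manip.sign_off())"
```

```text
clock: 17.42
eef_pos: [468.6, -186.1, 219.5]
eef_rot: [3.139, -0.004, -3.008]
wrist_force: [0.0, -0.4, -0.3]
finger_gap: 0.6
the job is handed in; nothing more can be done
None
```

I pressed the brass pad with the closed fingertips until the pointer was level with the red mark, as far as the side camera could show. I held it there about 2.5 s. I then pressed about 1 mm deeper at the pad for about 1.7 s, in case the mark sat slightly lower than I judged. After that I let the plate spring back, raised the hand clear and handed in at about 17.4 s.

**Hold:** the pointer dropped about 22–23 mm in the first hold and about 24 mm in the second; I estimated the mark at 24 ± 2 mm below rest. Hand travel, camera shift and pad force (about 5.5 N) agreed to within about 1–2 mm. The level match is my reading of the picture, not a direct measurement.

**Final state:** the last side picture, taken before a final 50 mm raise, matches the first one around the stand, scale, jars and pink stone. No pixel there differed by more than 12 grey levels. The pointer was back at its rest rows, and the wrist force read about zero after the raise.

**What disagreed:**
- **Fingertip height:** the fingertips touched the pad at a TCP height of about 82 mm instead of the expected 102 mm, and the pictures showed the same 20 mm difference. I never explained it, so I came down by force and picture instead.
- **Sideways force:** about 4 N built up while pressing, and a shift of under 1 mm relieved it. The stand did not move.

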